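# Snap the egg box lid shut all round

### The arm

A 6-joint arm with a two-finger parallel gripper is mounted at the origin on the work surface. World frame = base frame: x ahead of the robot, y to its left, z up, the work surface at z = 0. Lengths are in mm, angles in degrees, forces in N, time in s.
With the tool pointing down it reaches from about 350 to 850 mm from the base axis. Payload 8.1 kg.
Tool frame: the origin (TCP) lies at the centre of the arm's flange, where the gripper is bolted on; the fingertips stand 173 mm ahead of it and the grasp point (between the pads) lies 155 mm ahead of it; z points along the fingers, y is the line along which they close (so a half turn about z gives the same grasp; the last joint's range is limited). The gripper opens to 85 mm and grips with 20 to 120 N. Pads are 22 mm wide; open, the fingers measure 114 mm over their backs; the gripper's body (76 mm by 85 mm) begins 54 mm behind the grasp point. The pads swing forward as they close: fully open they stand 13 mm farther back than shut.
Start: joints at [60.08, 7.471, 85.268, -0, 87.261, -4.893], TCP at [253.806, 543.681, 404.692] pointing down, gripper open.
Joint ranges: [-169.43, 169.43], [-51.17, 129.36], [1.28, 143.12], [-76.62, 256.62], [0, 156.53], [-152.29, 152.29]. Speed limits (degrees/s): [136.94, 136.94, 159.86, 180, 180, 180].

### API

Orientations are given as [roll, pitch, yaw] about the fixed x, y, z axes, in that order (R = Rz(yaw) Ry(pitch) Rx(roll)).
In Python, from bench import * gives the robot as it stands.
- The arm moves only by the shell command python3 -m jog 'ROWS' [FORCE]. ROWS is text: rows parted by semicolons, each of 7 numbers parted by spaces: the shift along the tool's x, y, z scaled (see below), then the turn, a rotation vector about the tool's x, y, z scaled (see below), then the closure, from -1 (fully open) to 1 (shut). In form: tx ty tz wx wy wz hand; .... A call has 1 to 5 rows; each row shifts and turns the commanded pose from where the row before left it, along the tool's axes as they then stand; what a row does not reach is not made up. The controller multiplies each number of a shift by 0.1 m and each number of a turn by 60 degrees. A row lasts 1/8 s, in which the tool goes at most 62.5 mm and 10.7 degrees, less where a joint would pass 70% of its speed; a pose out of reach is approached as far as the arm can. A call with a number of a shift or a turn outside -1 to 1 is refused whole. A call with a gripper value outside its range is refused whole. The fingers move at their own pace and stop on an object; FORCE is the grip in N (left out, the last holds). Time passes only in rows, so rows that do not move let the fingers close. It gives the time, the measured TCP pose, the force, the opening and the grip force at its end, in the units of the state.
- sense(): the state, without advancing time (a new reading comes with each control period).
- snapshot(name): name is "side" or "top"; returns a dict with "img" (400x640x3 uint8, red, green, blue), "fx", "fy", "cx", "cy" (pixels), "extrinsics" (4x4, takes a point from camera to world coordinates). Camera axes: x right, y down, z forward; pixel columns grow to the right and rows downward; lengths in mm; the calibration is good to about 2 mm. A picture is of the moment at which its call begins. There is no depth.
- hand_in(): hands the job in; it is judged then, once.
The state is a dict: "time": time; "joint_pos": joint angles; "qd": joint speeds; "joint_efforts": joint torques, N m; "tool_pos": TCP position; "tcp_rot": TCP orientation; "ft_force": force on the tool from outside, world axes, zero at the start; "wrist_torque": the same for the moment, N m; "finger_gap": finger opening in mm; "grip_force": force on a finger pad.
Only numpy, scipy, OpenCV 4.12 (cv2) and the standard library are available. Lean on these libraries where they do the work, as an engineer would, in place of code of your own. Each camera call takes 0.05 s, during which the arm holds its last target. There are 200 camera calls.

### The job

The lid lies on the glass egg box but none of the four white sections of its rim is snapped in: press down on each of the four until it clicks shut. Only press: do not lift, tip or push away the box, and leave the egg cups, jar, beaker and shaker around it standing where they are.

Things in the scene. Friction and masses are not known exactly. Their poses are not given: they have to be found in the camera images.
- box: Low rectangular glass egg box with six eggs in it, about 0.97 kg, standing loose on the counter. Origin: centre of its underside, z up; outside 132 mm along its x and 182 mm along its y (the long way) at the rim, glass body 120 x 170 mm under it. Its lid is on: a clear flat panel (top at 66 mm), four fixed grey corner blocks (tops at 73 mm) and between them a white rim of four separate straight snap sections, one per side, 20 mm wide. Nothing else on the lid moves.
- rim_far_top (a point): Middle of the top face of a snap section of the lid rim: long side towards the box's +x, centred at x +56, y 0, length 138 mm along y (mm in the box's frame), 20 mm wide. This point stands 81 mm above the counter while the section is up (8 mm proud of the corner blocks) and 74 mm when it is shut. It moves with the section.
- rim_far (a joint): How far that section is pressed down, m: 0 up (not shut), 0.007 shut. It resists with about 8 N at first, less the further it goes, and past 3.5 mm it snaps down by itself and stays; released before that it springs back up.
- rim_near_top (a point): Middle of the top face of a snap section of the lid rim: long side towards the box's -x, centred at x -56, y 0, length 138 mm along y (mm in the box's frame), 20 mm wide. This point stands 81 mm above the counter while the section is up (8 mm proud of the corner blocks) and 74 mm when it is shut. It moves with the section.
- rim_near (a joint): How far that section is pressed down, m: 0 up (not shut), 0.007 shut. It resists with about 8 N at first, less the further it goes, and past 3.5 mm it snaps down by itself and stays; released before that it springs back up.
- rim_left_top (a point): Middle of the top face of a snap section of the lid rim: short side towards the box's +y, centred at x 0, y +81, length 88 mm along x (mm in the box's frame), 20 mm wide. This point stands 81 mm above the counter while the section is up (8 mm proud of the corner blocks) and 74 mm when it is shut. It moves with the section.
- rim_left (a joint): How far that section is pressed down, m: 0 up (not shut), 0.007 shut. It resists with about 8 N at first, less the further it goes, and past 3.5 mm it snaps down by itself and stays; released before that it springs back up.
- rim_right_top (a point): Middle of the top face of a snap section of the lid rim: short side towards the box's -y, centred at x 0, y -81, length 88 mm along x (mm in the box's frame), 20 mm wide. This point stands 81 mm above the counter while the section is up (8 mm proud of the corner blocks) and 74 mm when it is shut. It moves with the section.
- rim_right (a joint): How far that section is pressed down, m: 0 up (not shut), 0.007 shut. It resists with about 8 N at first, less the further it goes, and past 3.5 mm it snaps down by itself and stays; released before that it springs back up.
- egg_cup_1: Empty pale ceramic egg cup, 49 mm across, 62 mm high, loose, standing near the box. Origin: centre of its foot, z up. Not to be disturbed.
- egg_cup_2: Empty pale ceramic egg cup, 49 mm across, 62 mm high, loose, standing near the box. Origin: centre of its foot, z up. Not to be disturbed.
- egg_cup_3: Empty pale ceramic egg cup, 49 mm across, 62 mm high, loose, standing near the box. Origin: centre of its foot, z up. Not to be disturbed.
- jar: Small glass jar with a bamboo lid, 64 mm across, 72 mm high, loose. Origin: centre of its underside, z up. Not to be disturbed.
- beaker: White plastic measuring beaker, 78 mm across, 95 mm high, with a handle reaching 60 mm from the axis on its +y, loose. Origin: centre of its underside, z up. Not to be disturbed.
- shaker: Steel salt shaker, 38 mm across, 66 mm high, loose. Origin: centre of its underside, z up. Not to be disturbed.
Things that resemble listed ones, but are neither listed nor needed, are in the scene too. Of the things that look like the box, the smallest one is meant.

How it is judged (in metres and radians):
At the end, for the whole second after the job is handed in: All four rim sections are shut (each pressed at least 5.8 of its 7 mm); the box stands flat and still on the counter within 40 mm of where it stood; the egg cups, jar, beaker and shaker stand upright within 25 mm of their places (value of joint each of rim_far, rim_near, rim_left, rim_right above 0.0058 m and height (world z) of box below 0.005 m and angle between box's own z axis and vertical below 0.05 rad and distance of box from where it was at the start of the episode below 0.04 m and linear speed of box below 0.02 m/s and distance of each of egg_cup_1, egg_cup_2, egg_cup_3, jar, beaker, shaker from where it was at the start of the episode below 0.025 m and angle between each of egg_cup_1, egg_cup_2, egg_cup_3, jar, beaker, shaker's own z axis and vertical below 0.1 rad); the robot touches nothing.
It fails at once if the box is lifted more than 12 mm, tipped more than 0.2 rad or shoved more than 50 mm (height (world z) of box above 0.012 m or angle between box's own z axis and vertical above 0.2 rad or distance of box from where it was at the start of the episode above 0.05 m).
It fails at once if an egg cup, the jar, the beaker or the shaker is lifted, tipped or moved more than 30 mm (distance of any of egg_cup_1, egg_cup_2, egg_cup_3, jar, beaker, shaker from where it was at the start of the episode above 0.03 m or angle between any of egg_cup_1, egg_cup_2, egg_cup_3, jar, beaker, shaker's own z axis and vertical above 0.35 rad).
It also fails if it takes over 42 s, if anything falls off the work surface, if the arm or the gripper's body presses on something with over 40 N, if the wrist force passes 120 N, or if a joint passes its speed limit or range.

## Working session

There is one attempt and no reset: what is moved stays moved. The work goes in short steps, Python scripts to look and compute and a shell command to move; the robot and the scene stay as the last step left them, time stands still between calls to the robot, and variables do not carry over. Pictures are saved under pics/ and viewed, at most 10 in all, crops included, and the job is handed in when it is done.

```bash
mkdir -p pics; ls
python3 - <<'E'
from bench import *
import cv2,numpy as np
s=sense();print({k:s[k] for k in("time","tool_pos","tcp_rot","ft_force","finger_gap")})
for n in("side","top"):
    d=snapshot(n);cv2.imwrite(f"pics/{n}0.png",d["img"][:,:,::-1])
    print(n,d["fx"],d["fy"],d["cx"],d["cy"],np.round(d["extrinsics"],4).tolist())
E
```

```text
pics
{'time': 0.0, 'tool_pos': array([253.67724628, 543.47924142, 403.64324843]), 'tcp_rot': array([-1.79893579e+02, -7.23154187e-03,  1.54975419e+02]), 'ft_force': array([0.83653472, 0.35461032, 0.583846  ]), 'finger_gap': 85.35187588484547}
side 414.5861432213488 414.5861432213488 317.93190325846604 203.5816038739719 [[0.8706, -0.3647, 0.3302, 188.2529], [-0.4919, -0.6357, 0.5949, -532.487], [-0.0071, -0.6804, -0.7329, 798.5089], [0.0, 0.0, 0.0, 1.0]]
top 473.7415001965734 473.7415001965734 323.68393278080725 187.68960066852785 [[-0.0229, -0.9969, 0.0747, 426.1248], [-0.9997, 0.0229, -0.0011, 59.6627], [-0.0006, -0.0747, -0.9972, 1058.7202], [0.0, 0.0, 0.0, 1.0]]
```

View pics/top0.png

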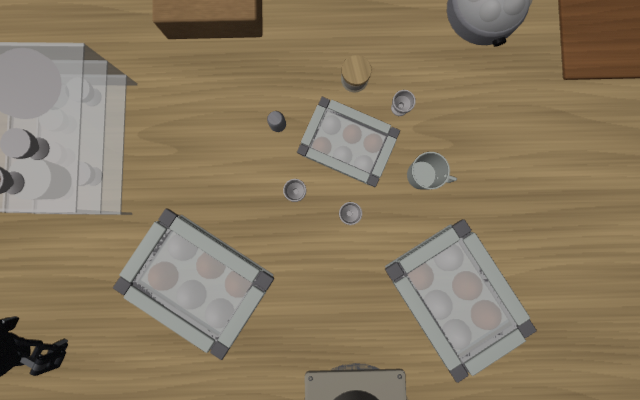

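View pics/side0.png

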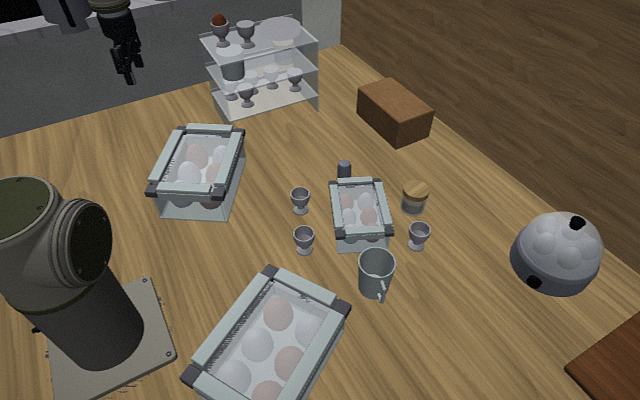

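The top view shows three look-alike boxes: a small one at (349,142), a large one at (194,284) and a large one at (461,300). The smallest, at (349,142), stands among the cups, jar, beaker and shaker; I take that one. I'll measure its corner blocks and check a close crop.

```bash
cat > h.py <<'E'
import numpy as np,cv2
from bench import *
def ray(d,u,v,z):
    E=np.array(d["extrinsics"]);r=E[:3,:3]@[(u-d["cx"])/d["fx"],(v-d["cy"])/d["fy"],1]
    o=E[:3,3];return o+r*(z-o[2])/r[2]
def proj(d,p):
    E=np.array(d["extrinsics"]);q=E[:3,:3].T@(np.array(p)-E[:3,3])
    return d["fx"]*q[0]/q[2]+d["cx"],d["fy"]*q[1]/q[2]+d["cy"]
E
python3 - <<'E'
from h import *
d=snapshot("top");im=d["img"]
x0,y0,x1,y1=285,85,415,200
c=im[y0:y1,x0:x1].astype(int)
m=((c.max(2)<100)&(np.ptp(c,axis=2)<18)).astype(np.uint8)
n,l,st,ce=cv2.connectedComponentsWithStats(m)
for i in range(1,n):
    if st[i,4]>25: print(ce[i]+[x0,y0],st[i],np.round(ray(d,*(ce[i]+[x0,y0]),73),1))
# light rim mask -> outer rect
g=((c.min(2)>120)&(np.ptp(c,axis=2)<30)).astype(np.uint8)
v=cv2.resize(im[y0:y1,x0:x1][:,:,::-1],None,fx=5,fy=5,interpolation=cv2.INTER_CUBIC)
cv2.imwrite("pics/crop1.png",v)
E
```

```text
[354.21333333  87.21333333] [60  0 20  6 75] [712.1 -11.1  73. ]
[400.42045455  96.55681818] [110   6  16  16  88] [ 689.7 -108.3   73. ]
[324.         102.24390244] [34 12 11 12 82] [681.2  53.7  73. ]
[377.11594203 128.31884058] [ 53  29  62  27 207] [622.8 -56.8  73. ]
[302.90721649 149.4742268 ] [12 59 12 13 97] [581.4 100.3  73. ]
[372.5042735  179.24786325] [ 82  82  12  20 117] [515.3 -43.8  73. ]
[289.765625  188.9453125] [  0  95  15  20 128] [499.  129.3  73. ]
```

View pics/crop1.png

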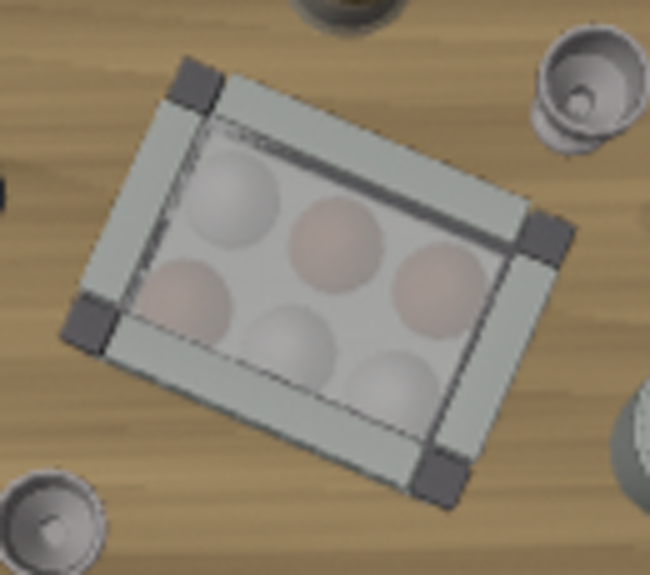

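The crop confirms it: the small box has dark corner blocks with centres at crop (197,84), (546,240), (442,477), (91,324), and all four white sections are proud of the blocks. One egg cup stands by the far-right corner and the beaker is to the right.

```bash
cat >> h.py <<'E'
from scipy.spatial.transform import Rotation as Ro
def rel(p):  # world point -> tool-axis move (row units) and yaw
    s=sense();R=Ro.from_euler("xyz",s["tcp_rot"],degrees=True).as_matrix()
    return np.round(R.T@(np.array(p)-s["tool_pos"])/100,3)
E
python3 - <<'E'
from h import *
d=snapshot("top")
P=[ray(d,285+(u-2)/5,85+(v-2)/5,73)[:2] for u,v in((197,84),(546,240),(442,477),(91,324))]
P=np.array(P);c=P.mean(0)   # fl, fr, nr, nl
ey=(P[0]-P[1])+(P[3]-P[2]);print("long",np.linalg.norm(ey)/2,"short",np.linalg.norm(P[0]-P[3]),np.linalg.norm(P[1]-P[2]))
ey/=np.linalg.norm(ey);ex=np.array([ey[1],-ey[0]])
print("c",c,"yaw",np.degrees(np.arctan2(ex[1],ex[0])))
q=dict(far=c+56*ex,near=c-56*ex,left=c+81*ey,right=c-81*ey)
for k,v in q.items(): print(k,v.round(1),rel([*v,290]))
for n,(u,v) in dict(cup=(403,100),cup2=(294,189),cup3=(350,212),beak=(428,170),jar=(357,68),sh=(276,120)).items(): print(n,ray(d,u,v,60).round(0))
E
```

```text
long 160.8850916251245 short 111.69365827074132 109.62494718805875
c [597.78396204   4.43021542] yaw -25.39373610708581
far [648.4 -19.6] [-5.958 -3.432  1.144]
near [547.2  28.4] [-4.838 -3.425  1.144]
left [632.5  77.6] [-5.403 -2.618  1.143]
right [563.  -68.7] [-5.393 -4.238  1.145]
cup [ 686. -116.   60.]
cup2 [500. 121.  60.]
cup3 [448.   4.  60.]
beak [ 533. -163.   60.]
jar [758. -19.  60.]
sh [648. 157.  60.]
```

```bash
python3 -m jog '-0.3 -0.3 0 0 0 0 1;-0.45 -0.22 0 0 0 0 1;-0.45 -0.22 0 0 0 0 1;-0.45 -0.22 0 0 0 0 1;-0.45 -0.22 0 0 0 0 1' 40; python3 -m jog '-0.45 -0.2 0 0 0 0 1;-0.45 -0.2 0 0 0 0 1;-0.45 -0.2 0 0 0 0 1;-0.45 -0.2 0 0 0 0 1;-0.45 -0.2 0 0 0 0 1'; python3 -c "
from h import *
print(rel([632.5,77.6,290]),sense()['tcp_rot'],sense()['ft_force'])"
```

```text
time: 0.82
tool_pos: [394.9, 346.6, 404.6]
tcp_rot: [180.0, 0.0, 155.0]
ft_force: [0.3, -0.6, -0.7]
finger_gap: 0.0
grip_force: 0.0
time: 1.45
tool_pos: [556.6, 160.7, 404.6]
tcp_rot: [180.0, -0.0, 155.0]
ft_force: [0.1, -0.2, -0.1]
finger_gap: 0.1
grip_force: 0.0
[-1.04  -0.432  1.146] [ 1.79997913e+02 -5.31388890e-03  1.54966795e+02] [ 0.1388836  -0.16825406 -0.06141432]
```

```bash
python3 -m jog '-0.4 -0.16 0.2 0 0 0 1;-0.4 -0.16 0.3 0 0 0 1;-0.24 -0.12 0.4 0 0 0 1;0 0 0.25 0 0 0 1;0 0 0 0 0 0 1'
python3 - <<'E'
from h import *
print(rel([632.5,77.6,254]),sense()['tcp_rot'],sense()['ft_force'])
a=[]
for n in("side","top"):
    d=snapshot(n);u,v=proj(d,[632.5,77.6,81]);u,v=int(u),int(v)
    c=np.ascontiguousarray(d["img"][v-60:v+60,u-50:u+50,::-1]);a.append(cv2.resize(c,None,fx=4,fy=4,interpolation=cv2.INTER_CUBIC))
cv2.imwrite("pics/c2.png",np.hstack(a))
E
```

```text
time: 2.08
tool_pos: [630.2, 77.8, 286.3]
tcp_rot: [-179.8, -0.3, 154.9]
ft_force: [0.1, -0.1, 0.6]
finger_gap: 0.2
grip_force: 0.0
[-0.024  0.009  0.323] [-179.83750766   -0.31647433  154.93448097] [ 0.12845608 -0.09125835  0.6065009 ]
```

View pics/c2.png

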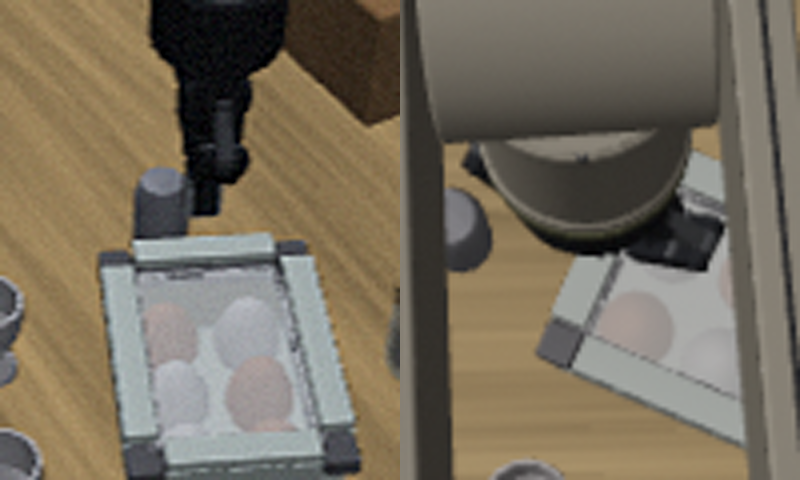

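The fingertip is at (203,212) in the side half of the crop, directly above the middle of the left section, and the shaker is behind it and clear. Next I descend and press while watching the force.

```bash
python3 -m jog '0 0 0.15 0 0 0 1;0 0 0.12 0 0 0 1;0 0 0 0 0 0 1'; python3 -m jog '0 0 0.03 0 0 0 1;0 0 0.03 0 0 0 1;0 0 0 0 0 0 1'
```

```text
time: 2.55
tool_pos: [630.6, 78.4, 261.0]
tcp_rot: [-179.9, -0.1, 155.0]
ft_force: [0.4, 0.3, 0.6]
finger_gap: -0.2
grip_force: 0.0
time: 2.92
tool_pos: [631.3, 78.2, 256.6]
tcp_rot: [-180.0, -0.0, 155.0]
ft_force: [-0.7, -0.4, -1.0]
finger_gap: 0.4
grip_force: 0.0
```

```bash
python3 -m jog '0 0 0.03 0 0 0 1;0 0 0.02 0 0 0 1;0 0 0 0 0 0 1'; python3 -m jog '0 0 0.02 0 0 0 1;0 0 0 0 0 0 1'; python3 -m jog '0 0 0.02 0 0 0 1;0 0 0 0 0 0 1'
```

```text
time: 3.3
tool_pos: [631.5, 78.2, 251.8]
tcp_rot: [180.0, 0.0, 155.0]
ft_force: [1.3, -0.1, 1.2]
finger_gap: 0.5
grip_force: 0.6
time: 3.55
tool_pos: [631.0, 78.3, 249.0]
tcp_rot: [-180.0, -0.1, 155.0]
ft_force: [0.4, -0.2, -0.8]
finger_gap: -0.3
grip_force: 0.0
time: 3.8
tool_pos: [631.3, 78.3, 247.6]
tcp_rot: [-180.0, -0.0, 155.0]
ft_force: [0.3, -0.2, 0.1]
finger_gap: -0.0
grip_force: 0.0
```

```bash
python3 -m jog '0 0 0.02 0 0 0 1;0 0 0 0 0 0 1'|sed -n '2p;4p'; python3 -m jog '0 0 0.02 0 0 0 1;0 0 0 0 0 0 1'|sed -n '2p;4p'
python3 - <<'E'
from h import *
a=[]
for n in("side","top"):
    d=snapshot(n);u,v=proj(d,[632.5,77.6,81]);u,v=int(u),int(v)
    c=np.ascontiguousarray(d["img"][v-60:v+60,u-50:u+50,::-1]);a.append(cv2.resize(c,None,fx=4,fy=4,interpolation=cv2.INTER_CUBIC))
cv2.imwrite("pics/c3.png",np.hstack(a))
E
```

```text
tool_pos: [631.4, 78.3, 247.3]
ft_force: [-7.3, -1.5, 11.5]
tool_pos: [631.5, 78.4, 247.2]
ft_force: [-14.9, -0.4, 25.1]
```

View pics/c3.png

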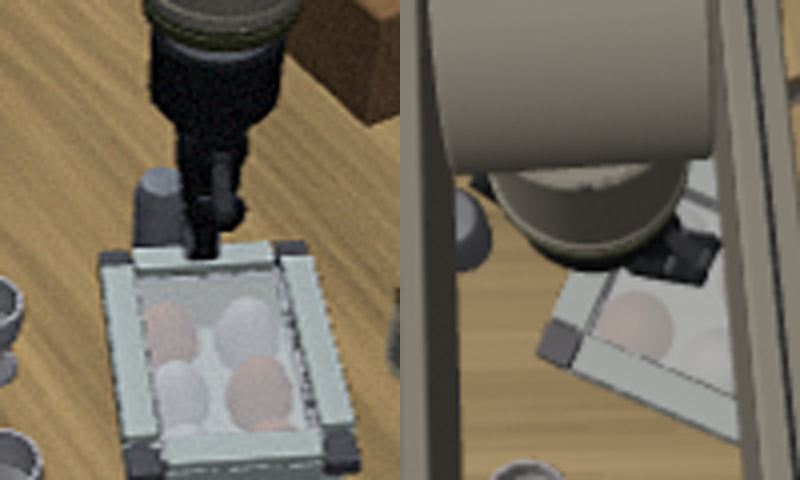

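The section now sits flush, the fingers stand on its middle, and the tip stopped hard at 74 mm (25 N), so left is shut. I retract and go to far.

```bash
python3 -m jog '0 0 -0.3 0 0 0 1;-0.25 -0.4 0 0 0 0 1;-0.3 -0.4 0 0 0 0 1;0 0 0 0 0 0 1;0 0 0 0 0 0 1'|sed -n '1,4p'; python3 -c "
from h import *
print(rel([648.4,-19.6,260]))"
```

```text
time: 5.03
tool_pos: [647.2, -17.5, 273.4]
tcp_rot: [180.0, -0.0, 154.9]
ft_force: [0.2, 0.1, 0.5]
[-0.02  -0.014  0.134]
```

```bash
python3 -m jog '-0.02 -0.01 0.15 0 0 0 1;0 0 0.05 0 0 0 1;0 0 0.03 0 0 0 1;0 0 0 0 0 0 1'|sed -n '2p;4p'; python3 -m jog '0 0 0.03 0 0 0 1;0 0 0.02 0 0 0 1;0 0 0 0 0 0 1'|sed -n '2p;4p'; python3 -m jog '0 0 0.02 0 0 0 1;0 0 0 0 0 0 1'|sed -n '1,4p'
```

```text
tool_pos: [648.5, -18.9, 250.0]
ft_force: [-0.9, -0.5, -0.1]
tool_pos: [648.9, -19.2, 247.4]
ft_force: [-5.4, 0.1, 10.5]
time: 6.15
tool_pos: [649.4, -19.4, 247.3]
tcp_rot: [180.0, 0.2, 155.0]
ft_force: [-9.9, 0.7, 20.6]
```

```bash
python3 -m jog '0 0 -0.3 0 0 0 1;0.26 -0.4 0 0 0 0 1;0.3 -0.4 0 0 0 0 1;0 0 0 0 0 0 1;0 0 0 0 0 0 1'|sed -n '1,4p'; python3 -c "
from h import *
print(rel([563,-68.7,260]))"
```

```text
time: 6.78
tool_pos: [564.6, -68.2, 274.3]
tcp_rot: [180.0, 0.1, 154.9]
ft_force: [-0.4, 0.1, 0.2]
[ 0.012 -0.012  0.143]
```

```bash
python3 -m jog '0.01 -0.01 0.15 0 0 0 1;0 0 0.05 0 0 0 1;0 0 0.03 0 0 0 1;0 0 0 0 0 0 1'|sed -n '2p;4p'; python3 -m jog '0 0 0.03 0 0 0 1;0 0 0.02 0 0 0 1;0 0 0 0 0 0 1'|sed -n '2p;4p'; python3 -m jog '0 0 0.02 0 0 0 1;0 0 0 0 0 0 1'|sed -n '1,4p'
```

```text
tool_pos: [562.7, -68.3, 250.0]
ft_force: [-0.5, -0.7, 0.5]
tool_pos: [563.1, -68.5, 247.3]
ft_force: [-6.9, 0.6, 13.5]
time: 7.9
tool_pos: [563.1, -68.5, 247.2]
tcp_rot: [180.0, 0.0, 155.0]
ft_force: [-15.1, 2.9, 27.9]
```

Right is shut. Now near: delta (0.555, 0.813).

```bash
python3 -m jog '0 0 -0.3 0 0 0 1;0.26 0.4 0 0 0 0 1;0.3 0.41 0 0 0 0 1;0 0 0 0 0 0 1;0 0 0 0 0 0 1'|sed -n '1,4p'; python3 -c "
from h import *
print(rel([547.2,28.4,260]))"
```

```text
time: 8.52
tool_pos: [546.4, 28.4, 273.8]
tcp_rot: [-180.0, 0.0, 155.0]
ft_force: [0.1, 0.1, 1.0]
[-0.007  0.003  0.138]
```

```bash
python3 -m jog '0 0 0.15 0 0 0 1;0 0 0.05 0 0 0 1;0 0 0.03 0 0 0 1;0 0 0 0 0 0 1'|sed -n '2p;4p'; python3 -m jog '0 0 0.03 0 0 0 1;0 0 0.02 0 0 0 1;0 0 0 0 0 0 1'|sed -n '2p;4p'; python3 -m jog '0 0 0.02 0 0 0 1;0 0 0 0 0 0 1'|sed -n '1,4p'
```

```text
tool_pos: [546.1, 28.3, 250.0]
ft_force: [-0.5, -0.6, -0.1]
tool_pos: [546.6, 28.6, 247.3]
ft_force: [-7.3, -0.5, 12.7]
time: 9.65
tool_pos: [546.7, 28.6, 247.2]
tcp_rot: [-180.0, 0.0, 155.0]
ft_force: [-14.5, -0.3, 29.0]
```

Near is shut too. I retract up and away, then check all four in both views.

```bash
python3 -m jog '0 0 -0.5 0 0 0 1;0 0 -0.6 0 0 0 1;0 0 -0.5 0 0 0 1;0.4 0.2 0 0 0 0 1;0.4 0.2 0 0 0 0 1'>/dev/null; python3 -m jog '0.4 0.2 0 0 0 0 1;0.4 0.3 0 0 0 0 1;0.4 0.3 0 0 0 0 1;0.4 0.3 0 0 0 0 1;0 0 0 0 0 0 1'|sed -n '1,4p'
python3 - <<'E'
from h import *
a=[]
for n in("side","top"):
    d=snapshot(n);u,v=map(int,proj(d,[598,4,40]))
    c=np.ascontiguousarray(d["img"][v-75:v+75,u-75:u+100,::-1]);a.append(cv2.resize(c,(400,343),interpolation=cv2.INTER_CUBIC))
cv2.imwrite("pics/end.png",np.hstack(a))
E
```

```text
time: 10.9
tool_pos: [390.7, 268.4, 403.8]
tcp_rot: [180.0, -0.0, 155.3]
ft_force: [-0.2, -0.5, -0.1]
```

View pics/end.png

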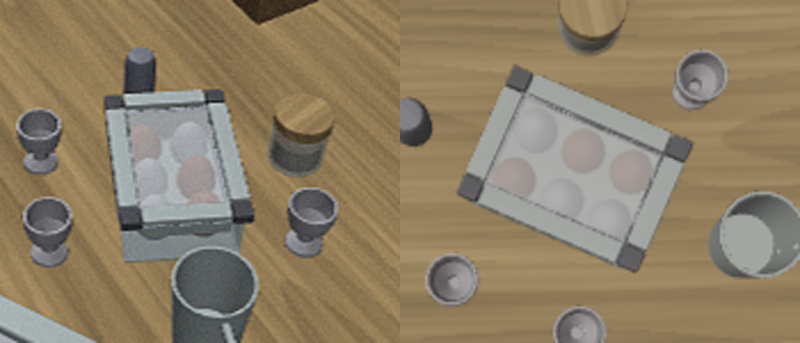

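Both views show all four sections flush with the corner blocks: the box at side (180,160) and top (575,165). The box and every neighbour stand where they were, and the arm is clear.

```bash
python3 -c "
from bench import *
print(hand_in())"
```

```text
the job is handed in; nothing more can be done
None
```

I pressed all four rim sections of the small egg box down to a firm stop at the shut height, with the box and everything around it still in place, and handed the job in after about 11 s; no verdict came back.

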